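# Hang the washed beaker on the draining rack

## Robot

A 6-joint arm with a two-finger parallel gripper is mounted at the origin on a cart in front of the work surface, level with it; the furniture and walls round the work are solid. World frame = base frame: x ahead of the robot, y to its left, z up, the work surface at z = 0. Lengths are in m, angles in rad, forces in N, time in s.
With the tool pointing down it reaches from about 0.3 to 0.875 m from the base axis. Payload 6.4 kg.
Tool frame: the origin (TCP) lies at the very end of the fingers, on their centre line; the grasp point (between the pads) lies 19 mm behind it (bot.tcp_to_grasp is the distance from the TCP to the grasp point, in m); z points along the fingers, y is the direction in which the jaws open and shut (so a half turn about z gives the same grasp; the last joint's range is limited). The gripper opens to 85 mm and grips with 20 to 120 N. Pads are 22 mm wide; open, the fingers measure 114 mm over their backs; the gripper's body (76 mm by 85 mm) begins 54 mm behind the grasp point. The pads swing forward as they close: fully open they stand 13 mm farther back than shut.
Start: joints at [0.975, 0.181, 1.607, -0, 1.354, -0.206], TCP at [0.218, 0.532, 0.231] pointing down, gripper open.
Joint ranges: [-2.99, 2.99], [-0.89, 2.07], [0.3, 2.58], [-1.14, 4.28], [0, 2.63], [-3.12, 3.12]. Speed limits (rad/s): [2.57, 2.57, 3.01, 3.14, 3.14, 3.14].

## Interface

Orientations are given as a unit quaternion [x, y, z, w].
In Python, from workcell import bot gives the robot as it stands.
- The arm moves only by the shell command python3 -m creep 'ROWS' [FORCE]. ROWS is JSON, a list of rows, each an object with "jaw": the closure, from -1 (fully open) to 1 (shut); "slide": the shift along the tool's x, y, z in mm, a list of three; "rot": the turn, a rotation vector about the tool's x, y, z in rad, a list of three. In form: [{"jaw": jaw, "slide": [x, y, z], "rot": [ax, ay, az]}, ...]. A call has 1 to 12 rows; each row is the pose to reach, as a shift and turn from the pose commanded when the call began, along the tool's axes at that moment; what a row does not reach only later rows make up. A row lasts 1/12 s, in which the tool goes at most 41.7 mm and 7.16 degrees, less where a joint would pass 70% of its speed; a pose out of reach is approached as far as the arm can. A call with a gripper value outside its range is refused whole. The fingers move at their own pace and stop on an object; FORCE is the grip in N (left out, the last holds). Time passes only in rows, so rows that repeat a pose let the fingers close. It gives the time, the measured TCP pose, the force and the opening at its end, in the units of the state.
- bot.get_state(): the state, without advancing time (a new reading comes with each control period).
- bot.grab_frame(name): name is "side" or "top" or "wrist"; returns a dict with "color" (420x560x3 uint8, blue, green, red), "range_z" (420x560 float32, m along the optical axis (not along the pixel's ray), 0 where there is no reading), "vertical_fov" (degrees; the focal length in pixels is half the picture's height over the tangent of half this angle, whatever the lens; pixels are square), "cx", "cy" (the principal point, pixels), "pose" (4x4, takes a point from camera to world coordinates); the wrist camera has in their place "tool_from_camera" (4x4, takes a point from camera to tool coordinates, whose origin is the TCP and whose axes are the flange's). Camera axes: x right, y down, z forward; pixel columns grow to the right and rows downward; lengths in m; the calibration is good to about 2 mm. The wrist camera is an equidistant fisheye: a pixel r from the principal point sees the ray r / f radians off the axis. A picture is of the moment at which its call begins: read the wrist's pose just before it.
- bot.hand_in(): hands the job in, once; it reports no verdict.
The state is a dict: "t": time; "qpos": joint angles; "qvel": joint speeds; "effort": joint torques, N m; "ee_pos": TCP position; "tcp_rot": TCP orientation; "contact_force": force on the tool from outside, world axes, zero at the start; "ft_torque": the same for the moment, N m; "width": finger opening in m.
Only numpy, scipy, OpenCV 4.12 (cv2) and the standard library are available. Lean on these libraries where they do the work, as an engineer would, in place of code of your own. Each camera call takes 0.05 s, during which the arm holds its last target.

## Task

A washed glass beaker and a glass funnel stand upside down on the worktop. Hang the beaker, still mouth down, on the free slanted peg of the white draining rack: slide it on along the peg until the peg's tip meets the inside of its bottom, and let go. Leave the funnel standing where it is.

Things in the scene. Friction and masses are not known exactly. Their poses are not given: they have to be found in the camera images.
- beaker: The upside-down clear glass beaker to be hung; about 0.06 kg, 71 mm tall. Its flat closed bottom is on top; body 48 mm in diameter for 58 mm below it; flared rim, 56 to 60 mm across, on the worktop. Inside 66 mm deep, at least 36 mm wide. Origin: outer face of the bottom (the top now), 2 mm off the beaker's axis. z axis runs from bottom to mouth: down now.
- beaker_floor (a point): Point on the beaker's axis at the inside face of its bottom, 5 mm from the outer face (66 mm above the worktop at the start).
- beaker_rim (a point): Point on the beaker's axis in the plane of its rim (the mouth); on the worktop at the start.
- rack: White draining rack, fixed: a board 300 mm wide, 120 mm up the slope, sloping at 40 degrees with the low edge towards the robot, on a steel rod frame, 100 mm high. Two equal pegs stand square on it, 150 mm apart across the width; the left one (seen from the low edge) carries a fixed small beaker, the right one is free. Origin: centre of its foot; x level towards the high edge.
- free_peg: The rack's free peg. Origin: its root on the board, about 55 mm above the worktop. z axis along the peg to its tip: up and towards the low edge, 40 degrees from vertical. y axis level, towards the taken peg. Steel rod 14 mm in diameter, grey collar at the root (28 mm across, 7 mm high), black ball of 18 mm on the tip; 90 mm long in all.
- peg_tip (a point): Outermost point of the free peg's ball, on the peg's axis, 90 mm from the root.
- funnel: Clear glass funnel standing on its wide mouth, stem up: 65 mm across at the worktop, 87 mm high; not to be moved. Origin: centre of the mouth, on the worktop.
Not all that is in view belongs to the job. What is shaped like the beaker but brown is not meant.

How it is judged:
At the end, for the whole second after the job is handed in: The beaker hangs at rest, mouth down, on the free peg: inside of its bottom within 25 mm of the peg's tip, rim less than 50 mm from the board along the peg, axis within 0.55 rad of the peg's; the funnel stands within 30 mm of its place (z of beaker_floor in the frame of free_peg above 0.078 m and distance between beaker_floor and peg_tip below 0.025 m and z of beaker_rim in the frame of free_peg below 0.05 m and angle between the z axis of beaker and the z axis of free_peg, either way round below 0.55 rad and linear speed of beaker below 0.02 m/s and distance of funnel from where it was at the start of the episode below 0.03 m); the robot touches nothing.
It fails at once if the funnel is knocked over or moved by more than 30 mm (distance of funnel from where it was at the start of the episode above 0.03 m or angle between funnel's own z axis and vertical above 0.5 rad).
It also fails if it takes over 32 s, if anything falls off the work surface, if the arm or the gripper's body presses on something with over 40 N, if the wrist force passes 120 N, or if a joint passes its speed limit or range.

## Working session

There is one attempt and no reset: what is moved stays moved. The work goes in short steps, Python scripts to look and compute and a shell command to move; the robot and the scene stay as the last step left them, time stands still between calls to the robot, and variables do not carry over. Pictures are saved under pics/ and viewed, and the job is handed in when it is done.

```bash
mkdir -p pics; ls; cat > h.py <<'E'
import numpy as np,cv2,pickle
from workcell import bot
from scipy.spatial.transform import Rotation as R
def shot(n,tag):
    s=bot.get_state(); f=bot.grab_frame(n); f['state']=s
    cv2.imwrite(f'pics/{tag}.png',f['color']); pickle.dump(f,open(f'{tag}.pkl','wb')); return f
def load(tag): return pickle.load(open(f'{tag}.pkl','rb'))
def foc(f): return f['color'].shape[0]/2/np.tan(np.radians(f['vertical_fov'])/2)
def ray(f,u,v):
    F=foc(f); d=np.array([(u-f['cx'])/F,(v-f['cy'])/F,1.]); P=f['pose']
    return P[:3,3],P[:3,:3]@d
def onz(f,u,v,z):
    o,d=ray(f,u,v); return o+d*(z-o[2])/d[2]
def dep(f,u,v):
    o,d=ray(f,u,v); return o+d*f['range_z'][int(v),int(u)]
def proj(f,p):
    P=f['pose']; c=P[:3,:3].T@(np.array(p)-P[:3,3]); F=foc(f); return np.array([f['cx']+F*c[0]/c[2],f['cy']+F*c[1]/c[2]])
E
python3 - <<'E'
from h import *
for n in ['side','top','wrist']:
    f=shot(n,n+'0'); print(n,f['vertical_fov'],f['cx'],f['cy']); print(np.round(f.get('pose',f.get('tool_from_camera')),3))
print(bot.get_state())
E
```

```text
pics
side 53.694436863673374 279.3894742433344 207.76714888789394
[[ 0.992 -0.079  0.095  0.414]
 [-0.123 -0.552  0.824 -0.915]
 [-0.013 -0.83  -0.558  0.712]
 [ 0.     0.     0.     1.   ]]
top 46.90273761486068 285.1776821091926 209.49399671266042
[[ 0.007 -0.991  0.136  0.391]
 [-1.    -0.005  0.017 -0.052]
 [-0.016 -0.136 -0.991  1.111]
 [ 0.     0.     0.     1.   ]]
wrist 65.70646984690485 282.3867440515617 208.01960871264657
[[ 0.001 -0.958 -0.288  0.074]
 [ 1.     0.001 -0.001  0.001]
 [ 0.001 -0.288  0.958 -0.143]
 [ 0.     0.     0.     1.   ]]
{'t': 0.15, 'qpos': array([ 9.74710431e-01,  1.81418913e-01,  1.60772554e+00, -2.11145139e-05,
        1.35377438e+00, -2.06273750e-01]), 'qvel': array([-8.07478342e-05, -7.70193772e-04, -4.66387394e-03,  1.12369373e-03,
       -4.99819705e-04,  5.69577954e-04]), 'effort': array([ 2.18363944e-03, -4.45260072e+01, -3.51691318e+01, -1.02205543e-04,
        5.91344360e-03, -3.04724983e-05]), 'ee_pos': array([0.21825853, 0.53154053, 0.23058932]), 'tcp_rot': array([ 1.93672107e-01,  9.81066091e-01, -6.14465909e-04, -2.49449847e-04]), 'contact_force': array([0.07951454, 0.3245038 , 0.01188598]), 'ft_torque': array([ 0.00950478,  0.03143536, -0.00900237]), 'width': 0.08543968255890792}
```

View pics/side0.png

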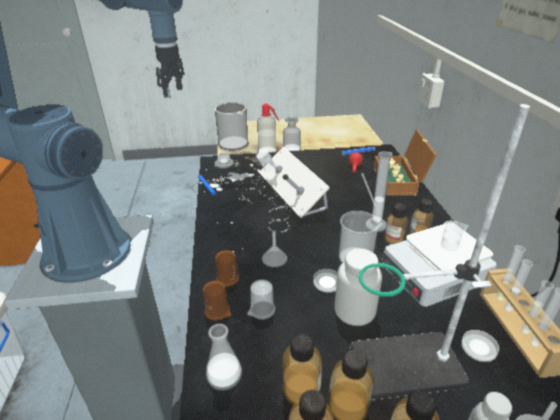

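View pics/top0.png

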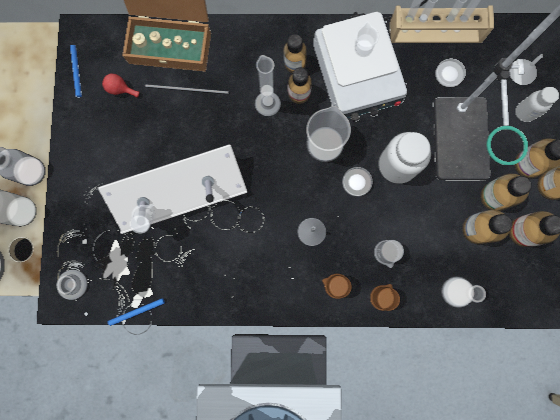

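View pics/wrist0.png

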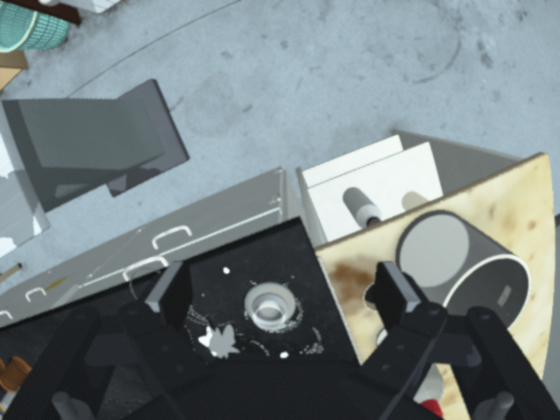

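The beaker is at about top (389,251) and side (261,298). The funnel is at top (312,232), and the free peg's ball is near top (209,198). Next I'll zoom in on these.

```bash
python3 - <<'E'
from h import *
a=load('top0');s=load('side0')
A=cv2.resize(a['color'][215:325,280:420],None,fx=4,fy=4,interpolation=cv2.INTER_CUBIC)
cv2.imwrite('pics/z1.png',A)
B=cv2.resize(a['color'][140:240,90:260],None,fx=4,fy=4,interpolation=cv2.INTER_CUBIC)
cv2.imwrite('pics/z2.png',B)
C=cv2.resize(s['color'][225:335,190:310],None,fx=5,fy=5,interpolation=cv2.INTER_CUBIC)
cv2.imwrite('pics/z3.png',C)
D=cv2.resize(s['color'][140:225,250:340],None,fx=6,fy=6,interpolation=cv2.INTER_CUBIC)
cv2.imwrite('pics/z4.png',D)
E
```

```text
(no output)
```

View pics/z1.png

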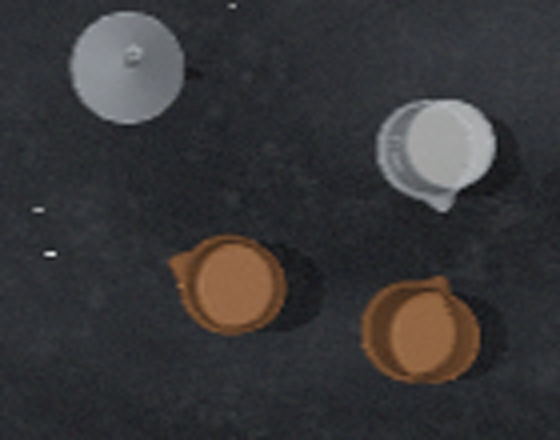

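View pics/z2.png

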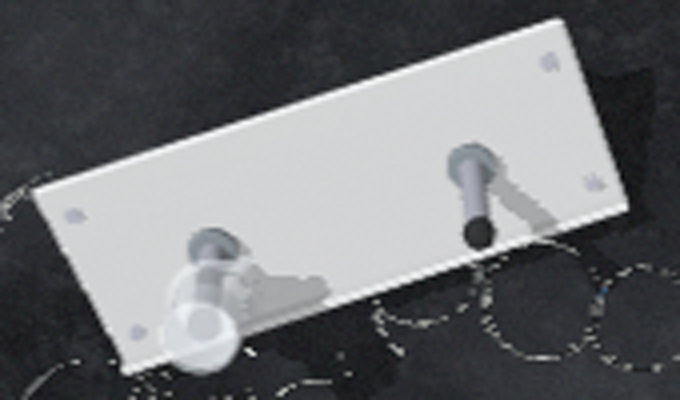

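View pics/z3.png

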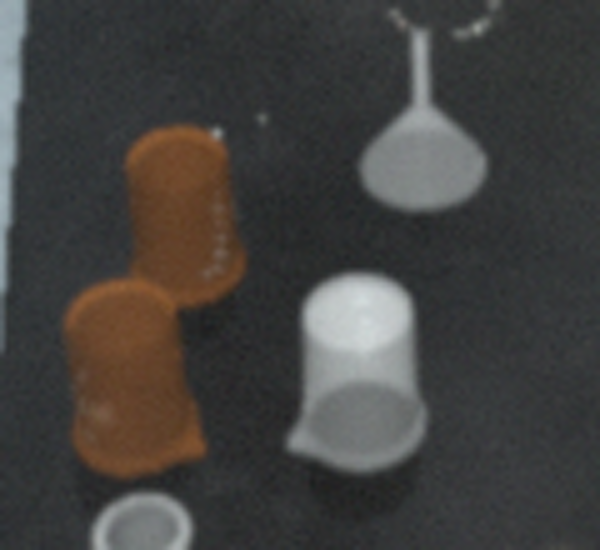

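View pics/z4.png

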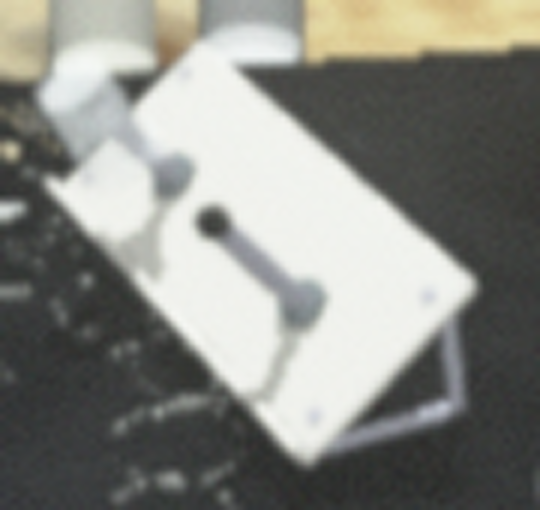

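```bash
cat > m.py <<'E'
from h import *
a=load('top0');s=load('side0')
def tri(pa,ps):
    o1,d1=ray(a,*pa);o2,d2=ray(s,*ps);d1/=np.linalg.norm(d1);d2/=np.linalg.norm(d2)
    t=np.linalg.lstsq(np.c_[d1,-d2],o2-o1,rcond=None)[0]
    p,q=o1+t[0]*d1,o2+t[1]*d2; return (p+q)/2,np.linalg.norm(p-q)
def blob(f,roi,lo,hi):
    u0,u1,v0,v1=roi;g=f['color'][v0:v1,u0:u1].astype(int);m=((g.max(2)<hi)&(g.min(2)>=lo)).astype(np.uint8)
    n,l,st,c=cv2.connectedComponentsWithStats(m);k=1+np.argmax(st[1:,4]);return c[k]+[u0,v0],st[k]
bt,_=blob(a,(200,220,188,207),0,90);bs,_=blob(s,(278,294,170,186),0,100)
print('ball px',bt,_,bs);ball,e=tri(bt,bs);print('ball',ball,e, 'depth',dep(a,*bt))
d=lambda U,k,o:( (U+.5)/k-.5+o)
for nm,f,z,pt in [('bk top',a,.071,(d(450,4,280),d(145,4,215))),('bk side',s,.071,(d(358,5,190),d(312,5,225))),
 ('fun stem top',a,.087,(d(133,4,280),d(54,4,215))),('fun mouth top',a,.0,(d(127,4,280),d(67,4,215))),('fun stem side',s,.087,(d(420,5,190),d(32,5,225)))]:
    print(nm,pt,onz(f,*pt,z))
    if 'bk' in nm: print(f['range_z'][int(pt[1]),int(pt[0])],dep(f,*pt))
# board plane
c=np.array([(124,372),(628,207),(560,18),(37,190)]);c=(c+.5)/4-.5+[90,140]
m=np.zeros(a['range_z'].shape,np.uint8);cv2.fillPoly(m,[np.round(c).astype(int)],1);m=cv2.erode(m,np.ones((5,5)))
g=a['color'].min(2);v,u=np.where((m>0)&(g>190)&(a['range_z']>0))
P=np.array([dep(a,x,y) for x,y in zip(u,v)]);c0=np.median(P,0)
for i in range(4):
    U,S,V=np.linalg.svd(P-P.mean(0),full_matrices=False);n=V[2]*np.sign(V[2,2]);r=(P-P.mean(0))@n;P=P[abs(r)<.01]
print('normal',n,'tilt',np.degrees(np.arccos(n[2])),len(P),P.mean(0),r.std())
C=[]
for x in c:
    o,dd=ray(a,*x);C.append(o+dd*((P.mean(0)-o)@n)/(dd@n))
C=np.array(C);print('corners',C)
ed=C[1]-C[0];e2=C[2]-C[3];print(np.linalg.norm(ed),np.linalg.norm(e2),'yaw low/high',np.degrees(np.arctan2(ed[1],ed[0])),np.degrees(np.arctan2(e2[1],e2[0])),'centre',C.mean(0))
print('board normal az',np.degrees(np.arctan2(n[1],n[0])))
E
python3 m.py
```

```text
ball px [209.33333333 197.66666667] [ 6  5  4  4 12] [285.33333333 176.91666667]
ball [0.55239211 0.12325778 0.11534789] 0.00036529227024206676 depth [0.55093105 0.1218721  0.12322541]
bk top (392.125, 250.875) [ 0.44590679 -0.26388446  0.071     ]
1.0356739 [ 0.44596524 -0.26410892  0.06989582]
bk side (261.2, 287.0) [ 0.44684318 -0.26630729  0.071     ]
0.89435816 [ 0.44680139 -0.26713865  0.07182171]
fun stem top (312.875, 228.125) [ 0.49224563 -0.09404464  0.087     ]
fun mouth top (311.375, 231.375) [ 0.4933286  -0.09412757  0.        ]
fun stem side (273.6, 231.0) [ 0.49361239 -0.0923254   0.087     ]
normal [-0.6055805  -0.2078599   0.76815788] tilt 39.81124530808303 4602 [0.59097792 0.20007897 0.06371813] 0.0017631043165852252
corners [[0.48635432 0.34033322 0.01918981]
 [0.5829486  0.0550004  0.0181306 ]
 [0.67247358 0.08586102 0.09705874]
 [0.57700818 0.36439412 0.09716793]]
0.30124143201294995 0.29443903345782246 yaw low/high -71.29739728377044 -71.08118377960609 centre [0.57969617 0.21139719 0.05788677]
board normal az -161.055691060702
```

```bash
cat > g.py <<'E'
from h import *
n=np.array([-np.sin(np.radians(40))*np.cos(np.radians(18.9)),-np.sin(np.radians(40))*np.sin(np.radians(18.9)),np.cos(np.radians(40))])
e=np.array([np.cos(np.radians(-71.1)),np.sin(np.radians(-71.1)),0])
def ori(z,y=e): return np.c_[np.cross(y,z),y,z]
DOWN=ori(np.array([0,0,-1.]));HANG=ori(-n)
def go(p,M=None):
    s=bot.get_state();T=R.from_quat(s['tcp_rot']);sl=T.inv().apply(np.array(p)-s['ee_pos'])*1000
    r=(T.inv()*R.from_matrix(M)).as_rotvec() if M is not None else np.zeros(3)
    print('slide',np.round(sl,1),'rot',np.round(r,3),'t',s['t'],'F',np.round(s['contact_force'],1),'w',s['width'],np.round(s['qpos'],2),np.round(s['ee_pos'],4))
E
python3 -c "
from g import *
go([.4463,-.265,.17],DOWN);print(DOWN,HANG)"
```

```text
slide [-513.6 -650.    61.3] rot [-1.000e-03  1.000e-03  2.422e+00] t 0.15 F [0.1 0.3 0. ] w 0.08543968255890792 [ 0.97  0.18  1.61 -0.    1.35 -0.21] [0.2183 0.5315 0.2306]
[[ 0.94608536  0.32391742  0.        ]
 [ 0.32391742 -0.94608536  0.        ]
 [ 0.          0.         -1.        ]] [[ 0.72474343  0.32391742  0.60813195]
 [ 0.24813514 -0.94608536  0.2082101 ]
 [ 0.64278761  0.         -0.76604444]]
```

```bash
python3 -m creep '[{"jaw":-1,"slide":[-514,-650,0],"rot":[0,0,2.42]},{"jaw":-1,"slide":[-514,-650,0],"rot":[0,0,2.42]},{"jaw":-1,"slide":[-514,-650,0],"rot":[0,0,2.42]},{"jaw":-1,"slide":[-514,-650,0],"rot":[0,0,2.42]},{"jaw":-1,"slide":[-514,-650,0],"rot":[0,0,2.42]},{"jaw":-1,"slide":[-514,-650,0],"rot":[0,0,2.42]},{"jaw":-1,"slide":[-514,-650,0],"rot":[0,0,2.42]},{"jaw":-1,"slide":[-514,-650,0],"rot":[0,0,2.42]},{"jaw":-1,"slide":[-514,-650,0],"rot":[0,0,2.42]},{"jaw":-1,"slide":[-514,-650,0],"rot":[0,0,2.42]},{"jaw":-1,"slide":[-514,-650,0],"rot":[0,0,2.42]},{"jaw":-1,"slide":[-514,-650,0],"rot":[0,0,2.42]}]' 20; python3 -c "
from g import *
go([.4463,-.265,.17],DOWN)"
```

```text
t: 1.15
ee_pos: [0.3563, 0.0493, 0.2315]
tcp_rot: [0.812, 0.583, 0.0, 0.0]
contact_force: [0.9, 0.2, -0.3]
width: 0.085
slide [-269.1  185.6   61.6] rot [ 0.001 -0.001  0.916] t 1.15 F [ 0.9  0.2 -0.3] w 0.08498128710284104 [-0.2  -0.35  2.1   0.    1.39  0.13] [0.3563 0.0493 0.2315]
```

```bash
python3 -m creep '[{"jaw":-1,"slide":[-269,185,0],"rot":[0,0,0.916]},{"jaw":-1,"slide":[-269,185,0],"rot":[0,0,0.916]},{"jaw":-1,"slide":[-269,185,0],"rot":[0,0,0.916]},{"jaw":-1,"slide":[-269,185,60],"rot":[0,0,0.916]},{"jaw":-1,"slide":[-269,185,60],"rot":[0,0,0.916]},{"jaw":-1,"slide":[-269,185,60],"rot":[0,0,0.916]},{"jaw":-1,"slide":[-269,185,60],"rot":[0,0,0.916]},{"jaw":-1,"slide":[-269,185,60],"rot":[0,0,0.916]},{"jaw":-1,"slide":[-269,185,60],"rot":[0,0,0.916]},{"jaw":-1,"slide":[-269,185,60],"rot":[0,0,0.916]},{"jaw":-1,"slide":[-269,185,60],"rot":[0,0,0.916]}]'; python3 -c "
from g import *
go([.4463,-.265,.024],DOWN)
f=shot('wrist','w1');s=f['state'];T=np.eye(4);T[:3,:3]=R.from_quat(s['tcp_rot']).as_matrix();T[:3,3]=s['ee_pos'];X=T@f['tool_from_camera'];F=foc(f)
for p in ([.4463,-.265,.071],[.4463,-.265,0]):
    c=X[:3,:3].T@(np.array(p)-X[:3,3]);th=np.arctan2(np.hypot(*c[:2]),c[2]);k=F*th/np.hypot(*c[:2]);uv=np.array([f['cx'],f['cy']])+c[:2]*k;print(uv)
    cv2.circle(f['color'],tuple(int(x) for x in uv),3,(0,0,255),-1)
cv2.imwrite('pics/w1m.png',f['color'])
"
```

```text
t: 2.07
ee_pos: [0.4471, -0.2617, 0.1707]
tcp_rot: [0.986, 0.167, -0.0, -0.001]
contact_force: [-0.9, 0.8, -0.1]
width: 0.0851
slide [ -1.8   3.1 146.7] rot [-0.002  0.001  0.006] t 2.0667 F [-0.9  0.8 -0.1] w 0.08509220880584205 [-0.76  0.12  1.81  0.    1.22  0.48] [ 0.4471 -0.2617  0.1707]
[287.32215931 210.42048582]
[286.40542184 189.10280588]
```

View pics/w1m.png

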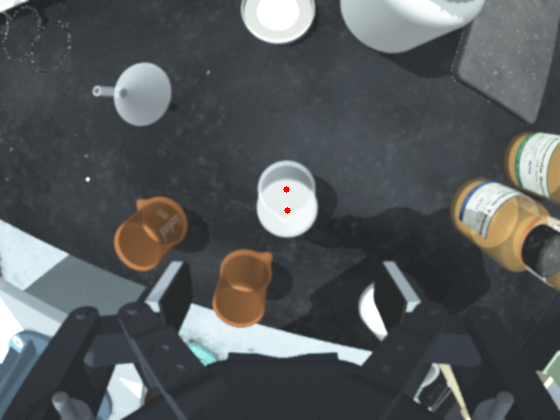

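The wrist view shows the beaker's bottom disc at (287,207) and its rim at (286,190), within about 3 px of my prediction. I'll descend and grip.

```bash
python3 -m creep '[{"jaw":-1,"slide":[-2,3,30],"rot":[0,0,0.005]},{"jaw":-1,"slide":[-2,3,60],"rot":[0,0,0.005]},{"jaw":-1,"slide":[-2,3,95],"rot":[0,0,0.005]},{"jaw":-1,"slide":[-2,3,125],"rot":[0,0,0.005]},{"jaw":-1,"slide":[-2,3,140],"rot":[0,0,0.005]},{"jaw":-1,"slide":[-2,3,146],"rot":[0,0,0.005]},{"jaw":-1,"slide":[-2,3,146],"rot":[0,0,0.005]},{"jaw":-1,"slide":[-2,3,146],"rot":[0,0,0.005]}]'; python3 -c "
from g import *
go([.4463,-.265,.024],DOWN)"
```

```text
t: 2.78
ee_pos: [0.4476, -0.2656, 0.0267]
tcp_rot: [0.986, 0.165, 0.001, 0.001]
contact_force: [-0.1, 0.3, 0.6]
width: 0.0851
slide [-1.  -1.   2.7] rot [ 0.002 -0.001  0.002] t 2.7833 F [-0.1  0.3  0.6] w 0.08513895550006 [-0.76  0.35  1.88  0.    0.92  0.47] [ 0.4476 -0.2656  0.0267]
```

```bash
python3 -m creep '[{"jaw":1,"slide":[-1,-1,2],"rot":[0,0,0]},{"jaw":1,"slide":[-1,-1,2],"rot":[0,0,0]},{"jaw":1,"slide":[-1,-1,2],"rot":[0,0,0]},{"jaw":1,"slide":[-1,-1,2],"rot":[0,0,0]},{"jaw":1,"slide":[-1,-1,2],"rot":[0,0,0]},{"jaw":1,"slide":[-1,-1,2],"rot":[0,0,0]},{"jaw":1,"slide":[-1,-1,2],"rot":[0,0,0]},{"jaw":1,"slide":[-1,-1,2],"rot":[0,0,0]}]' 30; python3 -c "
from g import *
go([.4463,-.265,.2],DOWN)"
```

```text
t: 3.45
ee_pos: [0.446, -0.2655, 0.0245]
tcp_rot: [0.986, 0.165, 0.0, 0.0]
contact_force: [-1.3, 1.8, 6.4]
width: 0.0479
slide [ 5.000e-01 -1.000e-01 -1.755e+02] rot [ 0.001 -0.001  0.001] t 3.45 F [-1.3  1.8  6.4] w 0.0479354495413605 [-0.77  0.35  1.88  0.    0.91  0.47] [ 0.446  -0.2655  0.0245]
```

```bash
python3 -m creep '[{"jaw":1,"slide":[0,0,-15],"rot":[0,0,0]},{"jaw":1,"slide":[0,0,-45],"rot":[0,0,0]},{"jaw":1,"slide":[0,0,-80],"rot":[0,0,0]},{"jaw":1,"slide":[0,0,-120],"rot":[0,0,0]},{"jaw":1,"slide":[0,0,-155],"rot":[0,0,0]},{"jaw":1,"slide":[0,0,-185],"rot":[0,0,0]},{"jaw":1,"slide":[0,0,-200],"rot":[0,0,0]},{"jaw":1,"slide":[0,0,-200],"rot":[0,0,0]},{"jaw":1,"slide":[0,0,-200],"rot":[0,0,0]}]'; python3 -c "
from g import *
tip=np.array([.5524,.1233,.1155])+.009*n
go(tip+.11*n,HANG); print(tip,tip+.11*n)
shot('side','s2')"
```

```text
t: 4.2
ee_pos: [0.4457, -0.2654, 0.2241]
tcp_rot: [0.986, 0.165, 0.001, 0.001]
contact_force: [0.1, 0.5, -1.6]
width: 0.0477
slide [ 150.6 -333.1   16.9] rot [0.002 0.697 0.002] t 4.2 F [ 0.1  0.5 -1.6] w 0.04769725539678556 [-0.77  0.06  1.76 -0.    1.32  0.47] [ 0.4457 -0.2654  0.2241]
[0.54692681 0.12142611 0.1223944 ] [0.4800323  0.098523   0.20665929]
```

View pics/s2.png

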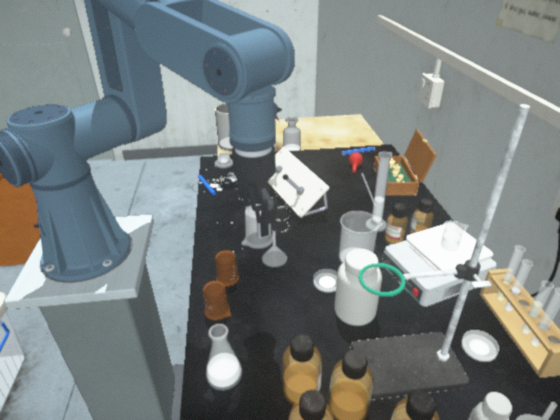

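```bash
python3 -m creep '[{"jaw":1,"slide":[15,-33,0],"rot":[0,0.07,0]},{"jaw":1,"slide":[30,-67,0],"rot":[0,0.14,0]},{"jaw":1,"slide":[45,-100,0],"rot":[0,0.21,0]},{"jaw":1,"slide":[60,-134,0],"rot":[0,0.28,0]},{"jaw":1,"slide":[75,-167,0],"rot":[0,0.35,0]},{"jaw":1,"slide":[90,-200,0],"rot":[0,0.42,0]},{"jaw":1,"slide":[105,-233,5],"rot":[0,0.49,0]},{"jaw":1,"slide":[120,-267,10],"rot":[0,0.56,0]},{"jaw":1,"slide":[135,-300,15],"rot":[0,0.63,0]},{"jaw":1,"slide":[150,-333,17],"rot":[0,0.697,0]},{"jaw":1,"slide":[150,-333,17],"rot":[0,0.697,0]},{"jaw":1,"slide":[150,-333,17],"rot":[0,0.697,0]}]'; python3 -c "
from g import *
tip=np.array([.5524,.1233,.1155])+.009*n
go(tip+.11*n,HANG)
shot('side','s3');f=shot('wrist','w3');shot('top','t3')"
```

```text
t: 5.25
ee_pos: [0.4764, 0.1011, 0.203]
tcp_rot: [0.928, 0.156, 0.334, -0.058]
contact_force: [-0.7, -0.8, -0.2]
width: 0.0476
slide [ 4.3  3.6 -1.2] rot [-0.006  0.006  0.002] t 5.25 F [-0.7 -0.8 -0.2] w 0.04761474025517376 [-0.31 -0.45  2.38  0.61  0.73  0.57] [0.4764 0.1011 0.203 ]
```

View pics/s3.png

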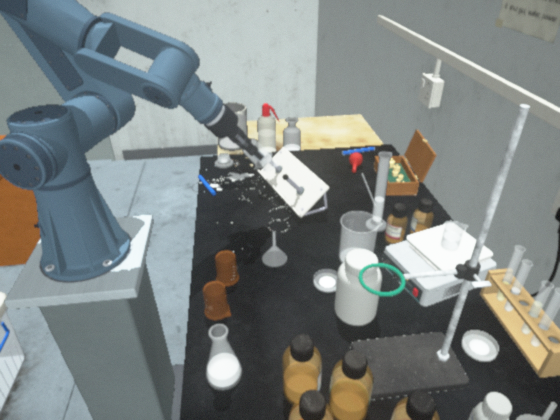

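View pics/w3.png

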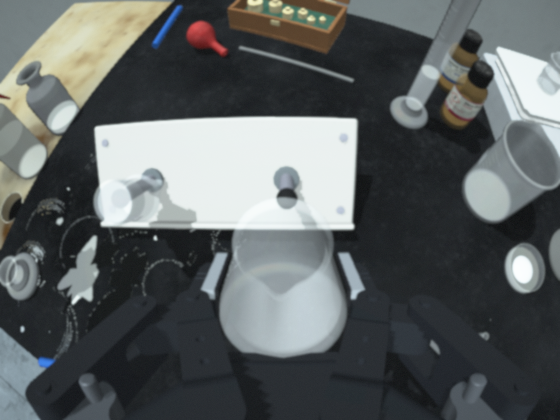

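View pics/t3.png

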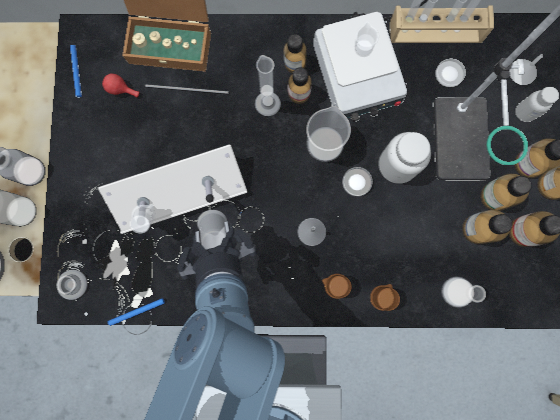

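In the wrist view the ball is at about (287,193), just past the held beaker's rim. I'll compare that with the prediction.

```bash
cat > wb.py <<'E'
import sys
from g import *
f=load(sys.argv[1]);s=f['state'];T=np.eye(4);T[:3,:3]=R.from_quat(s['tcp_rot']).as_matrix();T[:3,3]=s['ee_pos'];X=T@f['tool_from_camera'];F=foc(f)
def wp(p):
    c=X[:3,:3].T@(np.array(p)-X[:3,3]);r=np.hypot(*c[:2]);th=np.arctan2(r,c[2]);return np.array([f['cx'],f['cy']])+c[:2]*F*th/r
ball=np.array([.5524,.1233,.1155]);im=f['color'].copy()
for p,col in ((ball,(0,0,255)),(ball-.074*n,(0,255,0)),(ball-.081*n,(255,0,0))):
    print(wp(p)); 
q=wp(ball)
x0,y0=int(q[0])-50,int(q[1])-50
Z=cv2.resize(im[y0:y0+100,x0:x0+100],None,fx=5,fy=5)
for p,col in ((ball,(0,0,255)),(ball-.074*n,(0,255,0))):
    w=(wp(p)-[x0,y0]+.5)*5; cv2.circle(Z,tuple(int(t) for t in w),4,col,-1)
cv2.imwrite(f'pics/{sys.argv[1]}z.png',Z)
E
python3 wb.py w3
```

```text
[285.91911476 197.76750875]
[285.41316713 179.22031078]
[285.37580789 177.86270869]
```

View pics/w3z.png

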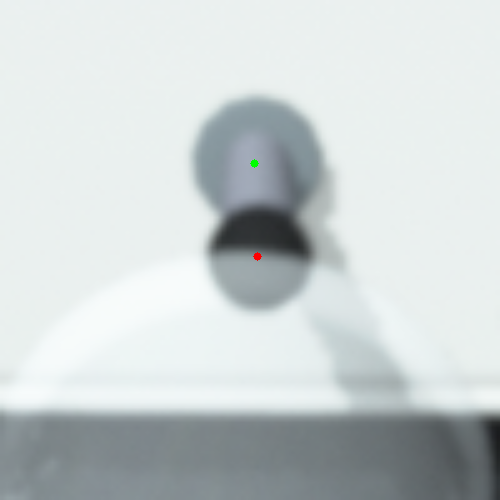

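```bash
python3 -m creep '[{"jaw":1,"slide":[0,0,0],"rot":[0,0,0]},{"jaw":1,"slide":[0,0,0],"rot":[0,0,0]},{"jaw":1,"slide":[0,0,0],"rot":[0,0,0]}]'; python3 -c "
from g import *
tip=np.array([.5524,.1233,.1155])+.009*n
go(tip+.11*n,HANG)"
```

```text
t: 5.65
ee_pos: [0.4796, 0.0975, 0.2065]
tcp_rot: [0.927, 0.154, 0.337, -0.056]
contact_force: [0.1, -0.5, -1.2]
width: 0.0476
slide [ 0.6 -0.9  0.3] rot [ 0.001  0.001 -0.001] t 5.65 F [ 0.1 -0.5 -1.2] w 0.04764985429587917 [-0.31 -0.45  2.37  0.61  0.73  0.57] [0.4796 0.0975 0.2065]
```

Settled and aligned. I'll slide it most of the way on, leaving 10 mm to go.

```bash
python3 -m creep '[{"jaw":1,"slide":[0,-1,10],"rot":[0,0,0]},{"jaw":1,"slide":[0,-1,25],"rot":[0,0,0]},{"jaw":1,"slide":[0,-1,40],"rot":[0,0,0]},{"jaw":1,"slide":[0,-1,55],"rot":[0,0,0]},{"jaw":1,"slide":[0,-1,70],"rot":[0,0,0]},{"jaw":1,"slide":[0,-1,85],"rot":[0,0,0]},{"jaw":1,"slide":[0,-1,100],"rot":[0,0,0]},{"jaw":1,"slide":[0,-1,115],"rot":[0,0,0]},{"jaw":1,"slide":[0,-1,128],"rot":[0,0,0]},{"jaw":1,"slide":[0,-1,138],"rot":[0,0,0]},{"jaw":1,"slide":[0,-1,140],"rot":[0,0,0]},{"jaw":1,"slide":[0,-1,140],"rot":[0,0,0]}]'; python3 -c "
from g import *
tip=np.array([.5524,.1233,.1155])+.009*n
go(tip-.0415*n,HANG)
f=shot('wrist','w4')"
```

```text
t: 6.65
ee_pos: [0.5639, 0.1284, 0.0983]
tcp_rot: [0.927, 0.154, 0.336, -0.056]
contact_force: [-0.4, 0.7, -0.4]
width: 0.0478
slide [ 1.5  1.1 11.2] rot [-0.001  0.002 -0.   ] t 6.65 F [-0.4  0.7 -0.4] w 0.04778756502060978 [-0.15  0.07  2.23  1.    0.36  0.22] [0.5639 0.1284 0.0983]
```

View pics/w4.png

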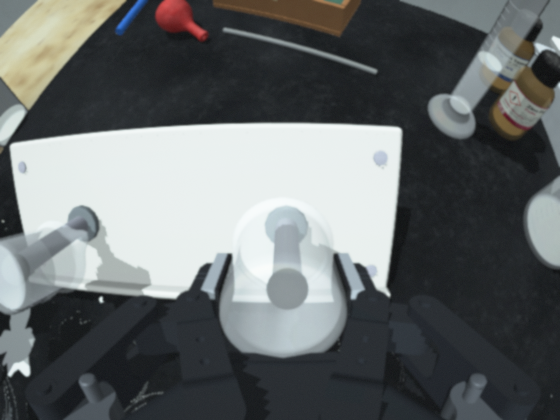

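The peg is inside the beaker with the ball at about (288,288). I'll advance in small steps until it touches.

```bash
python3 -m creep '[{"jaw":1,"slide":[1,1,3],"rot":[0,0,0]},{"jaw":1,"slide":[1,1,6],"rot":[0,0,0]},{"jaw":1,"slide":[1,1,8],"rot":[0,0,0]},{"jaw":1,"slide":[1,1,9],"rot":[0,0,0]},{"jaw":1,"slide":[1,1,9],"rot":[0,0,0]},{"jaw":1,"slide":[1,1,9],"rot":[0,0,0]}]'; python3 -c "
from g import *
tip=np.array([.5524,.1233,.1155])+.009*n
go(tip-.0415*n,HANG);print(bot.get_state()['contact_force']@n)"
```

```text
t: 7.2
ee_pos: [0.5703, 0.13, 0.0927]
tcp_rot: [0.927, 0.155, 0.337, -0.056]
contact_force: [-0.3, 0.1, -1.4]
width: 0.0476
slide [0.  0.5 2.8] rot [-0.001  0.001  0.001] t 7.2 F [-0.3  0.1 -1.4] w 0.047590306467296305 [-0.15  0.1   2.22  1.03  0.35  0.19] [0.5703 0.13   0.0927]
-0.8596079508764078
```

```bash
python3 -m creep '[{"jaw":1,"slide":[0,0,1],"rot":[0,0,0]},{"jaw":1,"slide":[0,0,2],"rot":[0,0,0]},{"jaw":1,"slide":[0,0,2],"rot":[0,0,0]},{"jaw":1,"slide":[0,0,2],"rot":[0,0,0]}]'; python3 -c "
from g import *
tip=np.array([.5524,.1233,.1155])+.009*n
go(tip-.0415*n,HANG);print(bot.get_state()['contact_force']@n)"
```

```text
t: 7.53
ee_pos: [0.5714, 0.1303, 0.0916]
tcp_rot: [0.927, 0.155, 0.337, -0.056]
contact_force: [-11.2, -3.6, 11.5]
width: 0.0483
slide [-0.2  0.5  1.2] rot [-0.     0.     0.001] t 7.5333 F [-11.2  -3.6  11.5] w 0.04833728915829924 [-0.15  0.11  2.22  1.04  0.35  0.18] [0.5714 0.1303 0.0916]
16.345960381236793
```

The tip touched the bottom, with 16 N along the peg. I'll ease off slightly and open.

```bash
python3 -m creep '[{"jaw":1,"slide":[0,0,-0.5],"rot":[0,0,0]},{"jaw":1,"slide":[0,0,-1],"rot":[0,0,0]},{"jaw":-0.1,"slide":[0,0,-1],"rot":[0,0,0]},{"jaw":-0.4,"slide":[0,0,-1],"rot":[0,0,0]},{"jaw":-0.7,"slide":[0,0,-1],"rot":[0,0,0]},{"jaw":-1,"slide":[0,0,-1],"rot":[0,0,0]},{"jaw":-1,"slide":[0,0,-1],"rot":[0,0,0]},{"jaw":-1,"slide":[0,0,-1],"rot":[0,0,0]},{"jaw":-1,"slide":[0,0,-1],"rot":[0,0,0]},{"jaw":-1,"slide":[0,0,-1],"rot":[0,0,0]}]'; python3 -c "
from g import *
go([0,0,0]);shot('wrist','w5');shot('top','t5')"
```

```text
t: 8.37
ee_pos: [0.571, 0.1301, 0.0919]
tcp_rot: [0.927, 0.155, 0.337, -0.056]
contact_force: [0.4, -0.5, 0.9]
width: 0.0852
slide [-505.5  -62.4 -303.3] rot [0. 0. 0.] t 8.3667 F [ 0.4 -0.5  0.9] w 0.08521826086425245 [-0.15  0.1   2.22  1.04  0.35  0.18] [0.571  0.1301 0.0919]
```

View pics/w5.png

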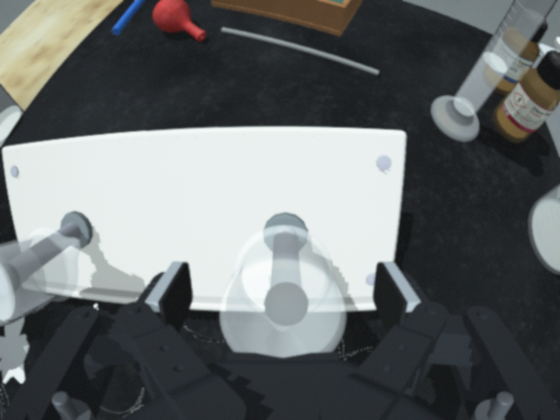

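It now hangs with its mouth swung slightly towards the low edge, and the jaws are clear on both sides. I'll retreat along the peg axis.

```bash
python3 -m creep '[{"jaw":-1,"slide":[0,0,-8],"rot":[0,0,0]},{"jaw":-1,"slide":[0,0,-20],"rot":[0,0,0]},{"jaw":-1,"slide":[0,0,-35],"rot":[0,0,0]},{"jaw":-1,"slide":[0,0,-55],"rot":[0,0,0]},{"jaw":-1,"slide":[0,0,-75],"rot":[0,0,0]},{"jaw":-1,"slide":[0,0,-100],"rot":[0,0,0]},{"jaw":-1,"slide":[0,0,-125],"rot":[0,0,0]},{"jaw":-1,"slide":[0,0,-150],"rot":[0,0,0]},{"jaw":-1,"slide":[0,0,-160],"rot":[0,0,0]},{"jaw":-1,"slide":[0,0,-160],"rot":[0,0,0]},{"jaw":-1,"slide":[0,0,-160],"rot":[0,0,0]},{"jaw":-1,"slide":[0,0,-160],"rot":[0,0,0]}]'; python3 -c "
from g import *
go([0,0,0]);f=shot('wrist','w6');a=shot('top','t6');s=shot('side','s6')
Z=[cv2.resize(a['color'][140:260,90:260],None,fx=2,fy=2),cv2.resize(s['color'][135:225,230:350],None,fx=3,fy=3)]
cv2.imwrite('pics/z6.png',np.hstack([cv2.resize(z,(380,270)) for z in Z]))"
```

```text
t: 9.47
ee_pos: [0.4738, 0.0969, 0.2139]
tcp_rot: [0.927, 0.155, 0.337, -0.056]
contact_force: [-0.3, -1.0, -0.3]
width: 0.0855
slide [-505.1  -62.1 -143.5] rot [0. 0. 0.] t 9.4667 F [-0.3 -1.  -0.3] w 0.08552217135973249 [-0.32 -0.49  2.38  0.6   0.76  0.58] [0.4738 0.0969 0.2139]
```

View pics/w6.png

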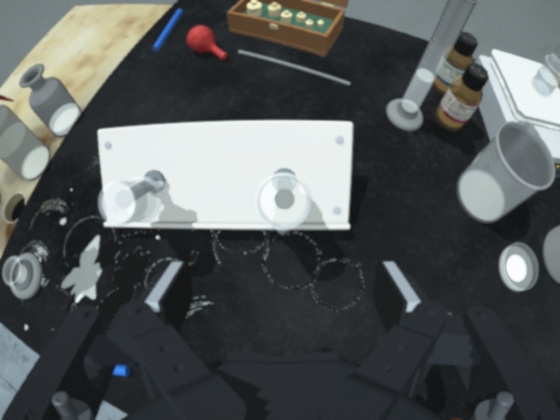

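View pics/z6.png

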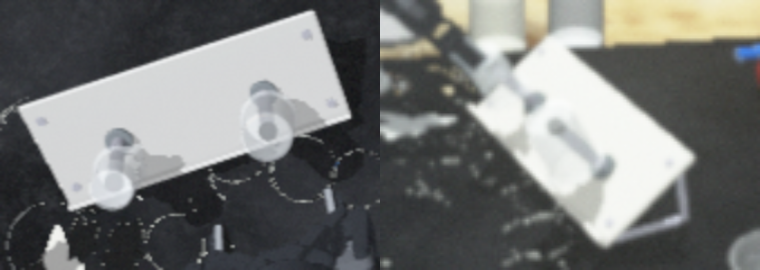

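```bash
python3 -c "
from g import *
a=load('t6');Z=cv2.resize(a['color'][155:225,180:250],None,fx=8,fy=8,interpolation=cv2.INTER_CUBIC);Z=cv2.convertScaleAbs(Z,alpha=1.3,beta=-60)
cv2.imwrite('pics/z7.png',Z)
b=np.array([.5524,.1233,.1155]);print((proj(a,b)-[180,155]+.5)*8,(proj(a,b+.014*n)-[180,155]+.5)*8,(proj(a,b-.057*n)-[180,155]+.5)*8)
f=load('w6')['color'];W=cv2.resize(f[155:245,235:335],None,fx=6,fy=6,interpolation=cv2.INTER_CUBIC);cv2.imwrite('pics/z8.png',cv2.convertScaleAbs(W,alpha=1.3,beta=-60))"
```

```text
[238.43866404 344.51062905] [241.65028892 370.43483389] [226.10324315 244.93923127]
```

View pics/z7.png

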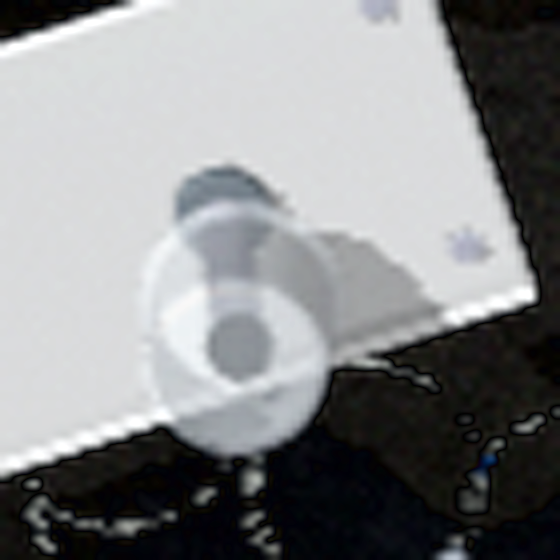

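View pics/z8.png

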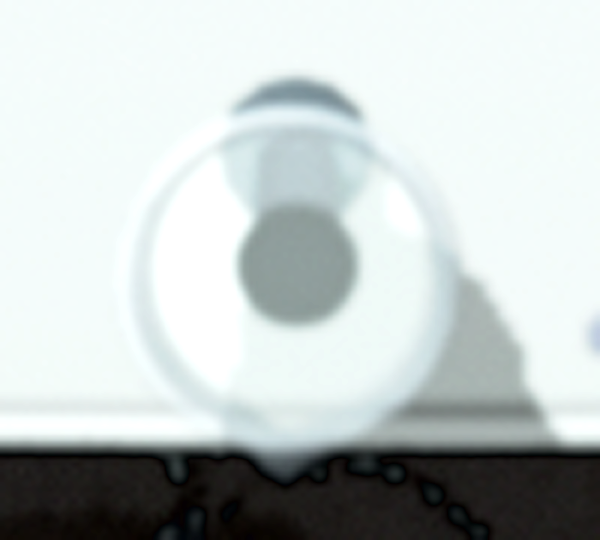

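```bash
python3 -c "
from g import *
a=load('top0')['color'].astype(int);b=load('t6')['color'].astype(int);c=shot('top','t7')['color'].astype(int)
print('funnel diff',abs(a-b)[215:250,292:332].mean(),'beaker t6-t7',abs(b-c)[175:215,195:225].mean(),'bg',abs(b-c)[20:60,220:280].mean())
s=bot.get_state();print(s['t'],s['contact_force'],s['qvel'])
print(bot.hand_in())"
```

```text
funnel diff 3.3711904761904763 beaker t6-t7 1.0327777777777778 bg 2.3694444444444445
9.6667 [ 1.61143252 -0.96036169  0.12946612] [-1.18242873e-03 -4.09406257e-03 -6.64630318e-05 -4.23726077e-04
  1.67978897e-03  1.37349307e-03]
the job is handed in; nothing more can be done
None
```

The clear beaker is hanging mouth down on the free peg, and I handed the job in at about 9.7 s of the 32 s allowed. I gripped it from above, tilted it 40° to line up with the peg, and slid it on until the tip met the inside of its bottom. The force at contact was about 16 N. I then eased off slightly, opened the jaws and backed away along the peg.

Last checks:
- **Position:** in the top view the bottom sits over the peg's tip, a few mm off at most. The beaker leans roughly 0.2 rad from the peg, mouth towards the low edge. Both are estimates from pixel positions in one view, and both are well inside the limits.
- **At rest:** two successive top pictures showed no change at the beaker beyond image noise.
- **Funnel:** its patch of the top picture matches the start view, with a mean difference of 3.4 grey levels against 2.4 of image noise elsewhere. I did not measure its position again.
- **Robot clear:** the gripper had backed off 160 mm and the arm was still. The last force reading was under 2 N with nothing touching the gripper.

No check failed or disagreed. The job reports no verdict, so I can't confirm how it was judged.

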